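Draw one yellow counter from the sprung magazine

ROBOT

A 6-joint arm with a two-finger parallel gripper is mounted at the origin on the work surface. World frame = base frame: x ahead of the robot, y to its left, z up, the work surface at z = 0. Lengths are in m, angles in rad, forces in N, time in s.
With the tool pointing down it reaches from about 0.25 to 0.775 m from the base axis. Payload 4 kg.
Tool frame: the origin (TCP) lies at the very end of the fingers, on their centre line; the grasp point (between the pads) lies 19 mm behind it (bot.pinch_z is the z of the grasp point in the tool frame, in m); z points along the fingers, y is the line along which they close (so a half turn about z gives the same grasp; the last joint's range is limited). The gripper opens to 94 mm and grips with 3 to 60 N. Pads are 16 mm wide; open, the fingers measure 119 mm over their backs; the gripper's body (75 mm by 177 mm) begins 78 mm behind the grasp point.
Start: joints at [-1.435, 0.087, 1.371, -0, 1.684, -0.103], TCP at [0.13, -0.534, 0.206] pointing down, gripper open.
Joint ranges: [-3.1, 3.1], [-0.76, 2.03], [0.27, 2.55], [-1.08, 4.22], [0.17, 2.65], [-2.57, 2.57]. Speed limits (rad/s): [2.79, 2.79, 3.14, 3.14, 3.14, 3.14].

INTERFACE

Orientations are given as a rotation vector (axis times angle).
In Python, from workcell import bot gives the robot as it stands. The module is installed in compiled form; this text tells all that it offers.
- The arm moves only by the tool move_arm, never from a script. Its argument "moves" is a list that holds one entry, the list of rows, each a list of 7 numbers: the shift along the world's x, y, z scaled (see below), then the turn, a rotation vector about the world's x, y, z scaled (see below), then the closure, from -1 (fully open) to 1 (shut). In form: [[[tx, ty, tz, wx, wy, wz, jaw], ...]]. A call has 1 to 5 rows; each row is the pose to reach, as a shift and turn from the pose commanded when the call began; what a row does not reach only later rows make up. The controller multiplies each number of a shift by 10 cm and each number of a turn by 0.5 rad. A row lasts 1/12 s, in which the tool goes at most 41.7 mm and 7.16 degrees, less where a joint would pass 70% of its speed; a pose out of reach is approached as far as the arm can. A call with a number of a shift or a turn outside -1 to 1 is refused whole. A call with a gripper value outside its range is refused whole. The fingers move at their own pace and stop on an object; "force" is the grip in N (left out, the last holds). Time passes only in rows, so rows that repeat a pose let the fingers close. It gives the time, the measured TCP pose, the force, the opening and the grip force at its end, in the units of the state.
- bot.get_state(): the state, without advancing time (a new reading comes with each control period).
- bot.snapshot(name): name is "side" or "top"; returns (picture, depth): 400x640x3 uint8, red, green, blue; 400x640 float32, m along the optical axis (not along the pixel's ray), 0 where there is no reading.
- bot.camera_info(name): a dict with "fov_y" (degrees; the focal length in pixels is half the picture's height over the tangent of half this angle, whatever the lens; pixels are square), "cx", "cy" (the principal point, pixels), "k1" (the pictures are not rectified: a ray, as slopes to the right and down, at radius r is drawn at 1 + k1 r^2 times it, then the intrinsics apply), "position" and "rotation" of the camera in the world. Camera axes: x right, y down, z forward; pixel columns grow to the right and rows downward; lengths in m; the calibration is good to about 2 mm. A picture is of the moment at which its call begins. camera_info takes no time and is no camera call.
- bot.close_job(): hands the job in; it is judged then, once.
The state is a dict: "clock": time; "q": joint angles; "joint_vel": joint speeds; "effort": joint torques, N m; "eef_pos": TCP position; "tcp_rot": TCP orientation; "ft_force": force on the tool from outside, world axes, zero at the start; "ft_torque": the same for the moment, N m; "finger_gap": finger opening in m; "finger_force": force on a finger pad.
Only numpy, scipy, OpenCV 4.12 (cv2) and the standard library are available. Lean on these libraries where they do the work, as an engineer would, in place of code of your own. Each camera call takes 0.05 s, during which the arm holds its last target. There are 200 camera calls.

TASK

Clear the yellow-labelled paint pot off the yellow magazine's outlet ledge and stand it upright on a free bit of table; then pull that magazine's sprung slide right out to its stop, so that the bottom counter drops, and let it go fully home, so that it pushes the counter out onto the ledge. Set that one counter down flat in the middle of the round decorating stand, on its white spot. Draw one counter only, do not pull the turquoise magazine's slide, and do not push about or knock over the other pots, the wooden thimbles or the other counters.

Things in the scene. Friction and masses are not known exactly. Their poses are not given: they have to be found in the camera images.
- mag_yellow: Fixed magazine of YELLOW counters. Origin on the table under the centre of its upright tube; x points to the outlet, away from the handle; z up. Tube: open top, 74 mm high, inside 48 x 48 mm, outside x -28 to 28, y -30 to 30, plywood sides, clear front and rear, a panel of the counters' colour on each side. Three counters lie in it on a sprung slide.
- ledge_yellow (a point): Point on the outlet ledge of the yellow magazine, at magazine x = 58 mm, on the ledge's top, 6 mm above the table. Ledge: flat plywood 70 mm wide (y) from the tube to x = 92 mm, with an end lip at x = 88 to 92, 12 mm above the table. A drawn counter comes to lie here, flat, its centre at magazine x = 51 to 66 mm.
- slide_yellow (a joint): Yellow magazine's sprung slide, m pulled out along magazine -x: 0 home, 0.058 at its stop. Spring 4 N at home, 7.5 N at the stop, damping 30 N per m/s; goes home by itself when let go. Slide 40 mm wide, top 20 mm above the table. Only near the stop (last few mm) does the bottom counter drop flat ahead of its nose; going home, the nose pushes it out at the front.
- handle_yellow (a point): On the yellow slide's red handle, moving with it: top middle of its face towards the tube. Handle: upright paddle 8 mm thick (x), 50 mm wide (y), 7 to 65 mm above the table. Home, this face is at magazine x = -75 mm: a 47 mm gap to the tube in which closed fingers can hook it from above (18 mm high cheeks at y = +-24 to 30, back to x = -58).
- yellow_bottom: Yellow wooden counter, disc 44 mm across, 16 mm thick, 16 g, bottom of the yellow stack at the start (underside at 20 mm height). Origin at the centre of its underside as built, z along its axis; both faces are alike.
- yellow_middle: Yellow wooden counter, disc 44 mm across, 16 mm thick, 16 g, middle of the yellow stack at the start (underside at 36 mm height). Origin at the centre of its underside as built, z along its axis; both faces are alike.
- yellow_top: Yellow wooden counter, disc 44 mm across, 16 mm thick, 16 g, top of the yellow stack at the start (underside at 52 mm height). Origin at the centre of its underside as built, z along its axis; both faces are alike.
- blue_bottom: Turquoise wooden counter, disc 44 mm across, 16 mm thick, 16 g, bottom of the turquoise stack at the start (underside at 20 mm height). Origin at the centre of its underside as built, z along its axis; both faces are alike.
- blue_middle: Turquoise wooden counter, disc 44 mm across, 16 mm thick, 16 g, middle of the turquoise stack at the start (underside at 36 mm height). Origin at the centre of its underside as built, z along its axis; both faces are alike.
- blue_top: Turquoise wooden counter, disc 44 mm across, 16 mm thick, 16 g, top of the turquoise stack at the start (underside at 52 mm height). Origin at the centre of its underside as built, z along its axis; both faces are alike.
- mag_blue: The same magazine holding TURQUOISE counters, same frame and sizes; not to be used. The two magazines may stand either way about (left or right).
- slide_blue (a joint): Slide of the turquoise magazine, as slide_yellow; to stay home (0).
- stand_top (a point): Centre of the top of the round aluminium decorating stand, 90 mm across, its flat top 30 mm above the table, with a white spot 60 mm across in the middle (flush). Fixed. Besides the listed things, brush jars, a bowl, a palette and stock jars stand fixed along the far edge of the table (world x above 0.76 m) and at its sides (y beyond 0.5 m either way).
- pot_yellow: Loose paint pot, red lid, yellow label, 50 mm across, 65 mm high, 70 to 170 g, at the start upright in the way on the yellow magazine's outlet ledge; origin at the centre of its underside. It blocks the counter's way out.
- pot_white: Loose paint pot, red lid, white label, 50 mm across, 65 mm high, upright on the table beside the yellow magazine's outlet ledge; origin at the centre of its underside. Bystander.
- pot_blue: Loose paint pot, red lid, blue label, 50 mm across, 65 mm high, upright on the table beside the turquoise magazine's outlet ledge; origin at the centre of its underside. Bystander.
- cap_blue: Loose turquoise wooden thimble shape, 38 mm across the foot, 34 mm high, beside the yellow magazine's outlet ledge; origin at the centre of its underside. Bystander.
- cap_black: Loose black wooden thimble shape, 38 mm across the foot, 34 mm high, beside the turquoise magazine's outlet ledge; origin at the centre of its underside. Bystander.
- cap_dark: Loose black wooden thimble shape, 38 mm across the foot, 34 mm high, beside the pull path of the yellow slide's handle; origin at the centre of its underside. Bystander.
- cap_white: Loose white wooden thimble shape, 38 mm across the foot, 34 mm high, beside the pull path of the turquoise slide's handle; origin at the centre of its underside. Bystander.

How it is judged:
By the outcome, as a careful person would: the job done as asked, in the order asked, and still so for the second after the job is handed in, with the robot touching nothing.
It also fails if it takes over 69 s, if anything falls off the work surface, if the arm or the gripper's body presses on something with over 40 N, if the wrist force passes 120 N, or if a joint passes its speed limit or range.

## Working session

There is one attempt and no reset: what is moved stays moved. The work goes in short steps, Python scripts to look and compute and a tool call to move; the robot and the scene stay as the last step left them, time stands still between calls to the robot, and variables do not carry over. Pictures are saved under pics/ and viewed, at most 10 in all, crops included, and the job is handed in when it is done.

Besides the shell and the picture viewer there is one more tool, called as name([rows], argument=value, ...), one row to a line, values as JSON. move_arm: Moves the arm, as the interface text tells. Its arguments: {"type":"object","properties":{"moves":{"type":"array","items":{"type":"array","items":{"type":"array","items":{"type":"number"}}}},"force":{"type":"number"}},"required":["moves"]}

```bash
mkdir -p pics; cat > h.py <<'E'
import numpy as np, cv2
from workcell import bot
def cam(n):
    c=bot.camera_info(n); f=200/np.tan(np.radians(c['fov_y'])/2)
    return c,f
def cloud(n,depth):
    c,f=cam(n); u,v=np.meshgrid(np.arange(640),np.arange(400))
    R=np.array(c['rotation']); p=np.array(c['position'])
    K=np.array([[f,0,c['cx']],[0,f,c['cy']],[0,0,1.]])
    x=(u-c['cx'])/f; y=(v-c['cy'])/f; xd,yd=x.copy(),y.copy()
    for _ in range(20):
        s=1+c['k1']*(x*x+y*y); x=xd/s; y=yd/s
    d=np.stack([x,y,np.ones_like(x)],-1)@R.T
    return p,d,p+d*depth[...,None]
def onplane(p,d,z): return p+d*((z-p[2])/d[...,2:3])
def save(n,img): cv2.imwrite('pics/'+n+'.png',img[...,::-1])
E
python3 - <<'E'
from h import *
for n in('top','side'):
    im,de=bot.snapshot(n); save(n+'0',im); np.savez('pics/'+n+'0.npz',im=im,de=de)
    print(n,bot.camera_info(n))
print(bot.get_state(), bot.pinch_z)
E
```

```text
top {'fov_y': 51.06423117408928, 'cx': 323.7340280297194, 'cy': 191.67286030417975, 'k1': -0.09934854936969789, 'position': array([ 0.48022015, -0.00988711,  0.93844686]), 'rotation': array([-2.18612545,  2.17222179, -0.12773777])}
side {'fov_y': 43.757789556028364, 'cx': 322.4725542715853, 'cy': 197.8944837378043, 'k1': 0.015936654872731174, 'position': array([ 0.32006323, -0.6807191 ,  0.85207516]), 'rotation': array([-2.3877346 ,  0.4444287 , -0.14144759])}
{'clock': 0.1, 'q': array([-1.43511644e+00,  8.78958679e-02,  1.37204474e+00, -2.92174753e-05,
        1.68358157e+00, -1.03113613e-01]), 'joint_vel': array([ 1.61590796e-03, -6.28612473e-04, -1.81096898e-03,  1.39180458e-05,
       -3.93733324e-04,  5.62881518e-05]), 'effort': array([ 1.87084559e-03, -3.41253698e+01, -3.03301442e+01,  7.20399013e-02,
        3.04524705e-02, -9.06377795e-05]), 'eef_pos': array([ 0.13000643, -0.5339322 ,  0.20444275]), 'tcp_rot': array([-3.11731217e+00, -3.73970566e-01,  9.48938599e-05]), 'ft_force': array([-0.18941802,  0.0336252 ,  0.07009034]), 'ft_torque': array([-0.01666861,  0.02565889,  0.0190537 ]), 'finger_force': 0.0, 'finger_gap': 0.09399079047760242} -0.0188
```

View pics/top0.png

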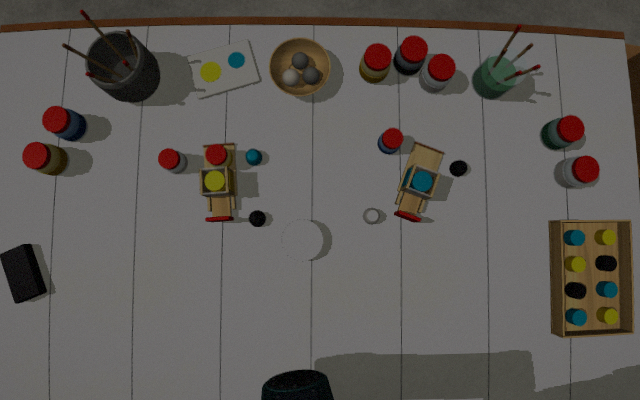

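View pics/side0.png

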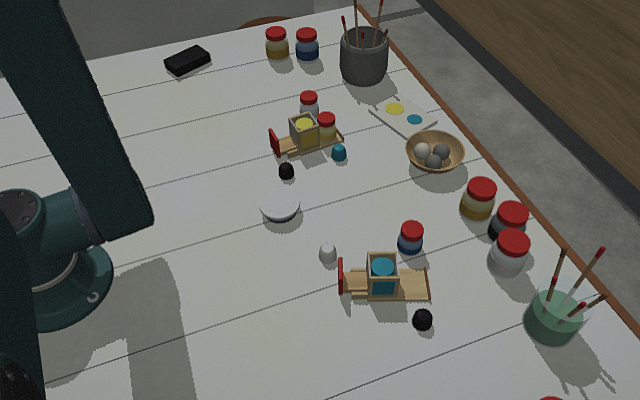

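The top view shows the yellow magazine at (215,182), its pot at (216,155), its handle at (218,218), pot_white at (170,160), cap_blue at (254,157), cap_dark at (257,218) and the stand at (302,240). The side view agrees.

```bash
sed -i "s/R=np.array(c\['rotation'\])/R=cv2.Rodrigues(np.array(c['rotation'],float))[0]/" h.py
cat >> h.py <<'E'
def blob(n,im,de,mask,box,z,name):
    # mask centroid (min-area rect) of the part of the mask whose depth height is near z, cast on plane z
    p,d,X=cloud(n,de); x0,y0,x1,y1=box
    m=np.zeros(mask.shape,bool); m[y0:y1,x0:x1]=mask[y0:y1,x0:x1]
    m&=abs(X[...,2]-z)<.012
    if m.sum()<8: print(name,n,'none',m.sum()); return
    P=onplane(p,d,z)[m][:,:2].astype(np.float32)
    c,r=cv2.minEnclosingCircle(P); R=cv2.minAreaRect(P)
    print(n,name,m.sum(),'mean',P.mean(0).round(4),'circ',np.round(c,4),round(r,4),'rect',np.round(R[0],4),np.round(R[1],4),round(R[2],1),'z',np.median(X[...,2][m]).round(4))
def masks(im):
    h=cv2.cvtColor(im,cv2.COLOR_RGB2HSV); H,S,V=[h[...,i].astype(int) for i in range(3)]
    return dict(red=((H<8)|(H>172))&(S>140)&(V>60),yel=(H>22)&(H<34)&(S>150)&(V>90),blue=(H>85)&(H<110)&(S>110)&(V>50),
      white=(S<40)&(V>120),black=V<40,wood=(H>10)&(H<24)&(S>60)&(S<170)&(V>80))
E
python3 - <<'E'
from h import *
B={'top':dict(pot=(200,140,232,168),han=(200,210,236,226),cnt=(200,168,232,194),potw=(155,145,188,175),cap=(243,145,265,168),dark=(246,207,268,230),stand=(275,212,332,268)),
'side':dict(pot=(314,108,338,128),han=(262,122,286,158),cnt=(288,112,322,136),potw=(298,88,320,106),cap=(329,142,350,164),dark=(276,160,297,182),stand=(254,180,306,226))}
for n in B:
    z=np.load(f'pics/{n}0.npz'); im,de=z['im'],z['de']; M=masks(im)
    for k,c,h in(('pot','red',.071),('han','red',.062),('cnt','yel',.068),('potw','red',.065),('cap','blue',.025),('dark','black',.025),('stand','white',.030)):
        blob(n,im,de,M[c],B[n][k],h,k)
z=np.load('pics/top0.npz'); p,d,X=cloud('top',z['de'])
for (u,v) in [(100,250),(300,330),(303,240),(215,182),(216,150),(240,100),(130,180)]: print(u,v,X[v,u].round(4), z['im'][v,u])
s=cv2.resize(z['im'][120:270,140:340],None,fx=4,fy=4,interpolation=cv2.INTER_CUBIC); save('crop0',cv2.convertScaleAbs(s,alpha=1.3))
E
```

```text
top pot 329 mean [0.6445 0.2036] circ [0.6447 0.2037] 0.022 rect [0.6446 0.2031] [0.043  0.0404] 1.9 z 0.0714
top han 80 mean [0.51   0.1976] circ [0.5102 0.1978] 0.0237 rect [0.51   0.1978] [0.0071 0.0469] 5.3 z 0.0651
top cnt 312 mean [0.5892 0.2047] circ [0.5891 0.2045] 0.0211 rect [0.5887 0.2041] [0.0404 0.0403] 1.7 z 0.0684
top potw 312 mean [0.6363 0.3074] circ [0.6362 0.3075] 0.022 rect [0.6357 0.3078] [0.0411 0.0419] 0.2 z 0.0657
top cap 117 mean [0.6511 0.1344] circ [0.6514 0.1352] 0.0142 rect [0.6508 0.1346] [0.024 0.025] 45.6 z 0.0324
top dark 188 mean [0.5124 0.1198] circ [0.5123 0.12  ] 0.0171 rect [0.5123 0.12  ] [0.0305 0.0328] 0.5 z 0.0307
stand top none 0
side pot 209 mean [0.6443 0.1978] circ [0.6436 0.1966] 0.0276 rect [0.6436 0.1966] [0.0521 0.0414] 68.4 z 0.0728
side han 48 mean [0.5109 0.1932] circ [0.5088 0.192 ] 0.0306 rect [0.5114 0.192 ] [0.0083 0.061 ] 0.0 z 0.0663
side cnt 9 mean [0.588  0.1822] circ [0.5899 0.1901] 0.0279 rect [0.5902 0.1901] [0.0366 0.0425] 5.1 z 0.0657
side potw 176 mean [0.6355 0.3009] circ [0.6339 0.2991] 0.0286 rect [0.6347 0.2987] [0.0533 0.0413] 68.0 z 0.0663
side cap 153 mean [0.6483 0.1254] circ [0.6494 0.1259] 0.0249 rect [0.6484 0.1265] [0.0486 0.0289] 68.2 z 0.0289
side dark 156 mean [0.5123 0.1135] circ [0.512  0.1141] 0.0245 rect [0.5117 0.1147] [0.0365 0.0413] 14.1 z 0.0273
side stand 1014 mean [0.4669 0.02  ] circ [0.4669 0.0207] 0.0455 rect [0.4667 0.0198] [0.089  0.0881] 68.3 z 0.0323
100 250 [0.4366 0.4805 0.0011] [112 109 109]
300 330 [0.2673 0.0238 0.0023] [109 110 108]
303 240 [0.4654 0.018  0.0308] [112 111 112]
215 182 [0.5852 0.2023 0.0702] [113 110  18]
216 150 [0.653  0.2023 0.0712] [105  16  17]
240 100 [0.785  0.1681 0.0011] [114 112 109]
130 180 [0.597  0.4169 0.0008] [112 108 108]
```

View pics/crop0.png

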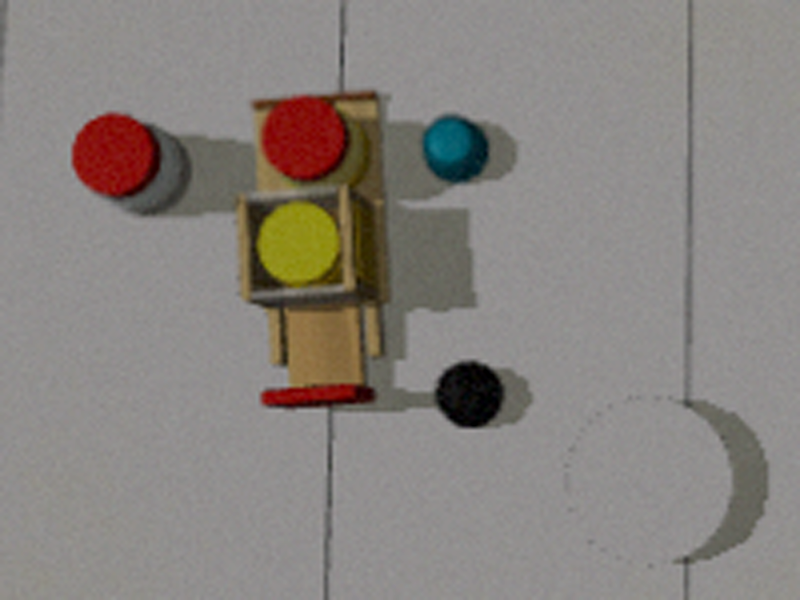

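The crop confirms the layout. The magazine is turned about +5°, with the pot at crop (305,138), the handle at (317,397) and the stand circle centred near (655,482), which is full-picture (303.7,240.5). Next I check the stand centre and turn the tool over to the pot.

```bash
python3 - <<'E'
from h import *
for n,b in(('top',(265,200,345,280)),('side',(245,175,315,235))):
    z=np.load(f'pics/{n}0.npz'); p,d,X=cloud(n,z['de']); zz=X[...,2]
    m=np.zeros(zz.shape,bool); x0,y0,x1,y1=b; m[y0:y1,x0:x1]=((zz>.022)&(zz<.04))[y0:y1,x0:x1]
    nn,l,st,_=cv2.connectedComponentsWithStats(m.astype(np.uint8)); k=1+st[1:,4].argmax(); m=l==k
    P=onplane(p,d,.03)[m][:,:2].astype(np.float32); print(n,m.sum(),P.mean(0),cv2.minEnclosingCircle(P),P.min(0),P.max(0))
# handle yaw at z .065, ledge edges
z=np.load('pics/top0.npz'); p,d,X=cloud('top',z['de']); M=masks(z['im'])
blob('top',z['im'],z['de'],M['red'],(200,210,236,226),.065,'han')
print(onplane(p,d,.03)[240:242,303:305].round(4).tolist())
E
```

```text
top 1357 [0.46600598 0.0205117 ] ((0.465958833694458, 0.020520010963082314), 0.04498409852385521) [ 0.42244437 -0.02304118] [0.5106846  0.06346826]
side 1085 [0.46643823 0.01753072] ((0.4662294387817383, 0.018558721989393234), 0.04760005325078964) [ 0.4221593  -0.02862151] [0.51139843 0.06593163]
top han 80 mean [0.5099 0.1969] circ [0.5101 0.1971] 0.0236 rect [0.5099 0.1971] [0.0071 0.0467] 5.3 z 0.0651
[[[0.4654, 0.018, 0.03], [0.4654, 0.0158, 0.03]], [[0.4632, 0.018, 0.03], [0.4632, 0.0158, 0.03]]]
```

move_arm([
  [[0.4,0.4,0.1,0,0,-0.1,-1],[0.7,0.8,0.1,0,0,-0.2,-1],[1,1,0.1,0,0,-0.29,-1],[1,1,0.1,0,0,-0.29,-1]],
])

```text
clock: 0.43
eef_pos: [0.2326, -0.4314, 0.2156]
tcp_rot: [-3.137, -0.149, -0.003]
ft_force: [-0.4, -1.0, 0.9]
finger_gap: 0.094
finger_force: 0.0
```

move_arm([
  [[0.3,0.4,0,0,0,0,-1],[0.5,0.75,0,0,0,0,-1],[0.7,1,0,0,0,0,-1]],
])

```text
clock: 0.68
eef_pos: [0.3004, -0.3323, 0.215]
tcp_rot: [-3.137, -0.146, 0.001]
ft_force: [-0.1, -0.2, -0.2]
finger_gap: 0.0939
finger_force: 0.0
```

move_arm([
  [[0.3,0.4,0,0,0,0,-1],[0.5,0.75,0,0,0,0,-1],[0.7,1,0,0,0,0,-1]],
])

```text
clock: 0.93
eef_pos: [0.3704, -0.2321, 0.2152]
tcp_rot: [-3.138, -0.147, 0.0]
ft_force: [0.8, -0.9, 0.7]
finger_gap: 0.0941
finger_force: 0.0
```

move_arm([
  [[0.3,0.4,0,0,0,0,-1],[0.5,0.75,0,0,0,0,-1],[0.7,1,0,0,0,0,-1]],
])

```text
clock: 1.18
eef_pos: [0.4404, -0.132, 0.2153]
tcp_rot: [-3.138, -0.148, 0.001]
ft_force: [0.2, -1.1, 0.2]
finger_gap: 0.0936
finger_force: 0.0
```

move_arm([
  [[0.3,0.4,0,0,0,0,-1],[0.5,0.75,0,0,0,0,-1],[0.7,1,0,0,0,0,-1]],
])

```text
clock: 1.43
eef_pos: [0.5104, -0.0319, 0.2151]
tcp_rot: [-3.138, -0.149, 0.001]
ft_force: [0.9, 0.3, -0.0]
finger_gap: 0.0938
finger_force: 0.0
```

move_arm([
  [[0.3,0.4,0,0,0,0,-1],[0.5,0.75,0,0,0,0,-1],[0.7,1,0,0,0,0,-1],[0.7,1,0,0,0,0,-1]],
])

```text
clock: 1.77
eef_pos: [0.5821, 0.0713, 0.2128]
tcp_rot: [-3.135, -0.158, 0.003]
ft_force: [-0.9, 0.0, -1.4]
finger_gap: 0.0939
finger_force: 0.0
```

move_arm([
  [[0.3,0.4,0,0,0,0,-1],[0.5,0.75,0,0,0,0,-1],[0.63,1,0,0,0,0,-1],[0.63,1,0,0,0,0,-1]],
])

```text
clock: 2.1
eef_pos: [0.6439, 0.1705, 0.2123]
tcp_rot: [-3.136, -0.156, 0.005]
ft_force: [-0.8, -0.1, -0.8]
finger_gap: 0.0942
finger_force: 0.0
```

move_arm([
  [[0,0.36,0,0,0,0,-1],[0,0.36,0,0,0,0,-1],[0,0.36,0,0,0,0,-1],[0,0.36,0,0,0,0,-1]],
])

```text
clock: 2.43
eef_pos: [0.6427, 0.2005, 0.2153]
tcp_rot: [3.137, 0.147, -0.001]
ft_force: [0.6, -0.2, -1.0]
finger_gap: 0.094
finger_force: 0.0
```

```bash
python3 - <<'E'
from h import *
im,de=bot.snapshot('side'); save('s1',im)
print(bot.get_state()['eef_pos'],bot.get_state()['tcp_rot'])
E
```

```text
[0.64286409 0.20009954 0.21556269] [ 3.13727359e+00  1.45346302e-01 -4.56194987e-04]
```

View pics/s1.png

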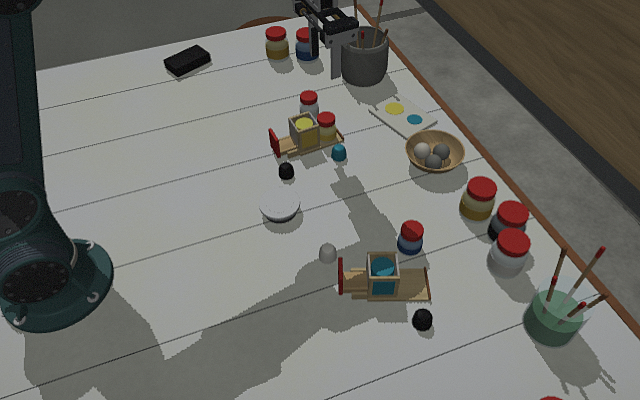

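Fingers at (314,45) and (336,70) are above the pot. I'll descend with the jaw narrowed to keep clear of the turquoise thimble.

move_arm([
  [[0.02,0.03,-0.4,0,0,0,-0.35],[0.02,0.03,-0.8,0,0,0,-0.35],[0.02,0.03,-0.9,0,0,0,-0.35],[0.02,0.03,-0.9,0,0,0,-0.35]],
])

```text
clock: 2.82
eef_pos: [0.6421, 0.2025, 0.1202]
tcp_rot: [3.136, 0.145, -0.016]
ft_force: [0.1, 0.1, -0.7]
finger_gap: 0.0702
finger_force: 0.0
```

move_arm([
  [[0,0,-0.3,0,0,0,-0.35],[0,0,-0.6,0,0,0,-0.35],[0,0,-0.88,0,0,0,-0.35],[0,0,-0.88,0,0,0,-0.35]],
])

```text
clock: 3.15
eef_pos: [0.6425, 0.2031, 0.0334]
tcp_rot: [3.136, 0.146, -0.013]
ft_force: [-1.3, -0.7, -1.4]
finger_gap: 0.0638
finger_force: 0.0
```

move_arm([
  [[0,0,0,0,0,0,0.4],[0,0,0,0,0,0,0.4],[0,0,0,0,0,0,0.4],[0,0,0,0,0,0,0.4],[0,0,0,0,0,0,0.4]],
], force=15)

```text
clock: 3.57
eef_pos: [0.6477, 0.2047, 0.0415]
tcp_rot: [-3.138, -0.147, -0.011]
ft_force: [1.0, -1.1, 5.9]
finger_gap: 0.0462
finger_force: 14.8
```

move_arm([
  [[0,0,0.05,0,0,0,0.4],[0,0,0.1,0,0,0,0.4],[0,0,0.15,0,0,0,0.4],[0,0,0.15,0,0,0,0.4]],
])

```text
clock: 3.9
eef_pos: [0.6454, 0.2049, 0.0536]
tcp_rot: [-3.138, -0.148, -0.002]
ft_force: [0.3, 0.4, -1.6]
finger_gap: 0.0461
finger_force: 13.1
```

```bash
python3 - <<'E'
from h import *
im,de=bot.snapshot('side'); s=bot.get_state(); print(s['eef_pos'],s['finger_gap'],s['finger_force'],s['ft_force'])
save('s2',cv2.resize(im[60:190,240:400],None,fx=4,fy=4,interpolation=cv2.INTER_CUBIC))
E
```

```text
[0.64518109 0.20479885 0.05301729] 0.04597531522706183 13.057821546681225 [-0.06487742 -0.12562429 -1.76207828]
```

View pics/s2.png

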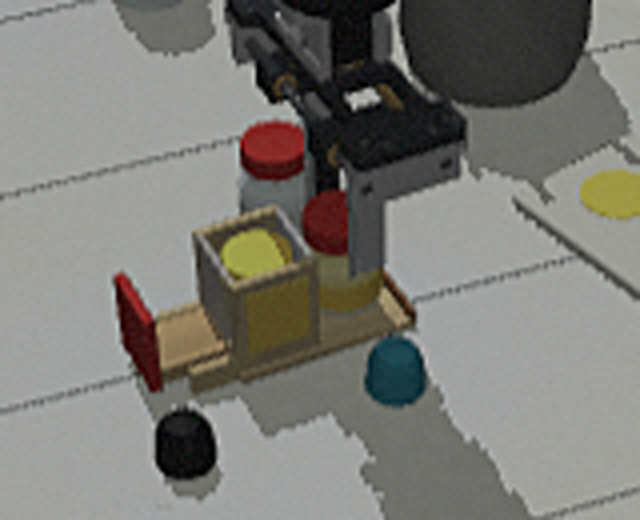

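The crop shows the pot gripped by its lid and lifted about 13 mm off the ledge, near crop (340,260). The thimbles and pot_white haven't moved. I'll lift it and carry it towards the free table between the magazines.

move_arm([
  [[0,0,0.2,0,0,0,0.4],[0,0,0.5,0,0,0,0.4],[0,0,0.8,0,0,0,0.4],[0,0,0.95,0,0,0,0.4],[0,0,0.95,0,0,0,0.4]],
], force=25)

```text
clock: 4.37
eef_pos: [0.6474, 0.2052, 0.1531]
tcp_rot: [-3.136, -0.147, -0.014]
ft_force: [0.2, 0.8, -1.0]
finger_gap: 0.0445
finger_force: 23.8
```

move_arm([
  [[0,-0.2,0,0,0,0,0.4],[-0.1,-0.45,0,0,0,0,0.4],[-0.1,-0.7,0,0,0,0,0.4],[-0.1,-0.9,0,0,0,0,0.4],[-0.1,-1.0,0,0,0,0,0.4]],
])

```text
clock: 4.78
eef_pos: [0.6339, 0.1021, 0.145]
tcp_rot: [3.137, 0.144, -0.006]
ft_force: [-0.3, 0.2, -1.3]
finger_gap: 0.0444
finger_force: 24.0
```

move_arm([
  [[0,-0.25,0,0,0,0,0.4],[-0.1,-0.5,0,0,0,0,0.4],[-0.15,-0.7,0,0,0,0,0.4],[-0.15,-0.75,0,0,0,0,0.4],[-0.15,-0.75,0,0,0,0,0.4]],
])

```text
clock: 5.2
eef_pos: [0.6196, 0.0287, 0.1462]
tcp_rot: [-3.138, -0.144, 0.003]
ft_force: [0.1, 0.5, -0.6]
finger_gap: 0.0446
finger_force: 24.0
```

move_arm([
  [[0,0,-0.25,0,0,0,0.4],[0,0,-0.5,0,0,0,0.4],[0,0,-0.75,0,0,0,0.4],[0,0,-0.9,0,0,0,0.4],[0,0,-0.9,0,0,0,0.4]],
])

```text
clock: 5.62
eef_pos: [0.6166, 0.0315, 0.0516]
tcp_rot: [-3.136, -0.15, 0.016]
ft_force: [-0.6, -0.3, -2.8]
finger_gap: 0.0448
finger_force: 24.0
```

```bash
python3 - <<'E'
from h import *
im,de=bot.snapshot('side'); s=bot.get_state(); print(s['eef_pos'],s['tcp_rot'],s['finger_gap'],s['ft_force'])
p,d,X=cloud('side',de); M=masks(im)
save('s3',cv2.resize(im[100:260,260:460],None,fx=4,fy=4,interpolation=cv2.INTER_CUBIC)[:600])
E
```

```text
[0.61818503 0.03127127 0.05422321] [-3.13671166 -0.14963922  0.00979975] 0.044788056978026666 [ 1.1944124   0.46525344 -1.01047954]
```

View pics/s3.png

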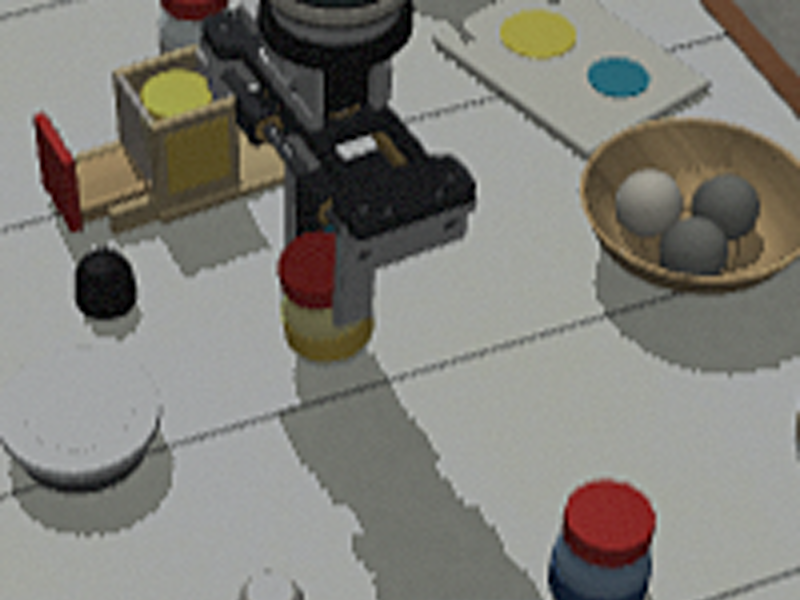

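The pot is held upright in free space at crop (325,300). I'll lower it in small steps until the force shows contact.

move_arm([
  [[0,0,-0.05,0,0,0,0.4],[0,0,-0.12,0,0,0,0.4],[0,0,-0.15,0,0,0,0.4],[0,0,-0.15,0,0,0,0.4],[0,0,-0.15,0,0,0,0.4]],
])

```text
clock: 6.08
eef_pos: [0.6203, 0.0296, 0.0429]
tcp_rot: [3.138, 0.147, 0.001]
ft_force: [0.3, -0.6, -1.3]
finger_gap: 0.0446
finger_force: 24.0
```

move_arm([
  [[0,0,-0.02,0,0,0,0.4],[0,0,-0.03,0,0,0,0.4],[0,0,-0.03,0,0,0,0.4],[0,0,-0.03,0,0,0,0.4]],
])

```text
clock: 6.42
eef_pos: [0.6201, 0.0295, 0.0396]
tcp_rot: [3.138, 0.147, 0.0]
ft_force: [0.7, 0.3, -1.9]
finger_gap: 0.0451
finger_force: 24.0
```

move_arm([
  [[0,0,-0.02,0,0,0,0.4],[0,0,-0.04,0,0,0,0.4],[0,0,-0.04,0,0,0,0.4],[0,0,-0.04,0,0,0,0.4]],
])

```text
clock: 6.75
eef_pos: [0.622, 0.0297, 0.0385]
tcp_rot: [3.138, 0.147, 0.008]
ft_force: [0.3, 0.6, 6.1]
finger_gap: 0.0447
finger_force: 24.7
```

move_arm([
  [[0,0,-0.02,0,0,0,0.4],[0,0,-0.03,0,0,0,0.4],[0,0,-0.03,0,0,0,0.4],[0,0,-0.03,0,0,0,0.4]],
])

```text
clock: 7.08
eef_pos: [0.6239, 0.0299, 0.0376]
tcp_rot: [3.138, 0.147, 0.016]
ft_force: [0.6, 0.6, 9.5]
finger_gap: 0.045
finger_force: 25.8
```

Contact, so the pot is on the table. I'll back off the press, open and rise.

move_arm([
  [[0,0,0.05,0,0,0,0.4],[0,0,0.05,0,0,0,0.4],[0,0,0.05,0,0,0,-0.4],[0,0,0.05,0,0,0,-0.6],[0,0,0.05,0,0,0,-0.6]],
])

```text
clock: 7.5
eef_pos: [0.6196, 0.0296, 0.0368]
tcp_rot: [-3.138, -0.147, 0.002]
ft_force: [0.4, 0.0, -0.1]
finger_gap: 0.0614
finger_force: 0.0
```

move_arm([
  [[0,0,0,0,0,0,-0.6],[0,0,0,0,0,0,-0.6],[0,0,0.3,0,0,0,-0.6],[0,0,0.7,0,0,0,-0.6],[0,0,1,0,0,0,-0.6]],
])

```text
clock: 7.92
eef_pos: [0.62, 0.0296, 0.1391]
tcp_rot: [3.138, 0.147, -0.0]
ft_force: [1.5, -1.0, 1.4]
finger_gap: 0.0752
finger_force: 0.0
```

move_arm([
  [[-0.35,0.3,0,0,0,0,1],[-0.7,0.6,0,0,0,0,1],[-0.85,1,0,0,0,0,1],[-0.85,1,0,0,0,0,1]],
])

```text
clock: 8.25
eef_pos: [0.5322, 0.1338, 0.138]
tcp_rot: [-3.135, -0.153, 0.001]
ft_force: [0.2, 0.1, -0.4]
finger_gap: 0.052
finger_force: 0.0
```

```bash
python3 - <<'E'
from h import *
im,de=bot.snapshot('side'); s=bot.get_state(); print(s['eef_pos'],s['tcp_rot'],s['finger_gap'])
save('s4',im)
E
```

```text
[0.53292106 0.13329748 0.13794938] [-3.13591816e+00 -1.54697797e-01  2.04820499e-04] 0.048101364538433534
```

View pics/s4.png

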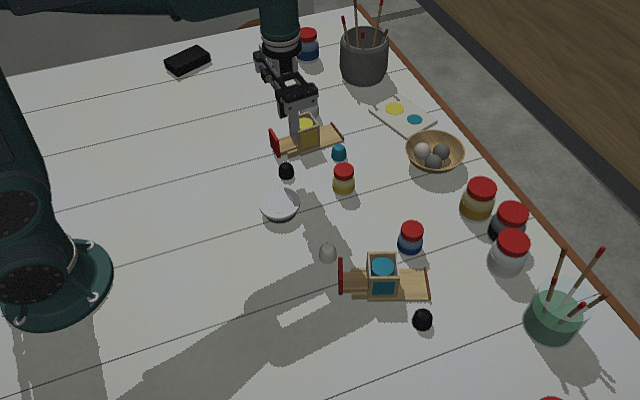

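The pot stands upright at (344,178) and the ledge is clear. Now I'll place the closed fingers over the handle gap.

move_arm([
  [[0.05,0.35,0,0,0,0,1],[0.05,0.68,0,0,0,0,1],[0.05,0.68,0,0,0,0,1],[0.05,0.68,0,0,0,0,1],[0.05,0.68,0,0,0,0,1]],
])

```text
clock: 8.72
eef_pos: [0.5406, 0.1966, 0.1371]
tcp_rot: [3.137, 0.147, -0.001]
ft_force: [0.5, -0.5, -0.3]
finger_gap: 0.0147
finger_force: 0.0
```

move_arm([
  [[0,0,0,0,0,0,1],[0,0,0,0,0,0,1],[0,0,0,0,0,0,1],[0,0,0,0,0,0,1],[0,0,0,0,0,0,1]],
])

```text
clock: 9.13
eef_pos: [0.5402, 0.197, 0.1376]
tcp_rot: [3.138, 0.146, 0.0]
ft_force: [0.5, -0.4, 0.2]
finger_gap: 0.0004
finger_force: 0.0
```

move_arm([
  [[0,0.03,-0.3,0,0,0,1],[0,0.03,-0.6,0,0,0,1],[0,0.03,-0.85,0,0,0,1],[0,0.03,-1.0,0,0,0,1],[0,0.03,-1.0,0,0,0,1]],
])

```text
clock: 9.55
eef_pos: [0.5368, 0.1995, 0.0328]
tcp_rot: [3.136, 0.147, -0.014]
ft_force: [-0.5, -0.6, -0.1]
finger_gap: 0.0005
finger_force: 0.0
```

move_arm([
  [[-0.15,-0.01,0,0,0,0,1],[-0.3,-0.03,0,0,0,0,1],[-0.4,-0.04,0,0,0,0,1],[-0.5,-0.05,0,0,0,0,1],[-0.5,-0.05,0,0,0,0,1]],
])

```text
clock: 9.97
eef_pos: [0.4924, 0.1959, 0.0394]
tcp_rot: [-3.137, -0.147, -0.012]
ft_force: [5.3, -0.3, -2.7]
finger_gap: 0.0007
finger_force: 2.6
```

move_arm([
  [[-0.08,-0.01,0,0,0,0,1],[-0.16,-0.02,0,0,0,0,1],[-0.22,-0.02,0,0,0,0,1],[-0.22,-0.02,0,0,0,0,1]],
])

```text
clock: 10.3
eef_pos: [0.4716, 0.194, 0.0397]
tcp_rot: [-3.137, -0.147, -0.015]
ft_force: [6.4, 0.4, -5.4]
finger_gap: 0.0008
finger_force: 3.2
```

move_arm([
  [[-0.03,0,0,0,0,0,1],[-0.05,0,0,0,0,0,1],[-0.05,0,0,0,0,0,1],[-0.05,0,0,0,0,0,1]],
])

```text
clock: 10.63
eef_pos: [0.4672, 0.1936, 0.0397]
tcp_rot: [-3.138, -0.147, -0.016]
ft_force: [6.7, 0.3, -4.6]
finger_gap: 0.0004
finger_force: 3.5
```

move_arm([
  [[-0.03,0,0,0,0,0,1],[-0.05,0,0,0,0,0,1],[-0.05,0,0,0,0,0,1],[-0.05,0,0,0,0,0,1]],
])

```text
clock: 10.97
eef_pos: [0.4653, 0.1935, 0.0398]
tcp_rot: [-3.138, -0.146, -0.026]
ft_force: [14.3, -0.3, -9.6]
finger_gap: 0.0005
finger_force: 7.1
```

```bash
python3 - <<'E'
from h import *
im,de=bot.snapshot('side'); s=bot.get_state(); print(s['eef_pos'],s['ft_force'])
for n in ['side']:
    p,d,X=cloud(n,de); M=masks(im)['yel']; m=np.zeros_like(M); m[105:140,285:320]=M[105:140,285:320]
    z=X[...,2][m]; print(m.sum(),np.percentile(z,[50,80,90,95]))
save('s5',cv2.resize(im[90:190,220:360],None,fx=5,fy=5,interpolation=cv2.INTER_CUBIC))
E
```

```text
[0.4652739  0.19347747 0.03983513] [ 1.47630491e+01  1.06948443e-02 -9.78823233e+00]
15 [0.05712336 0.06288342 0.06415798 0.06476604]
```

View pics/s5.png

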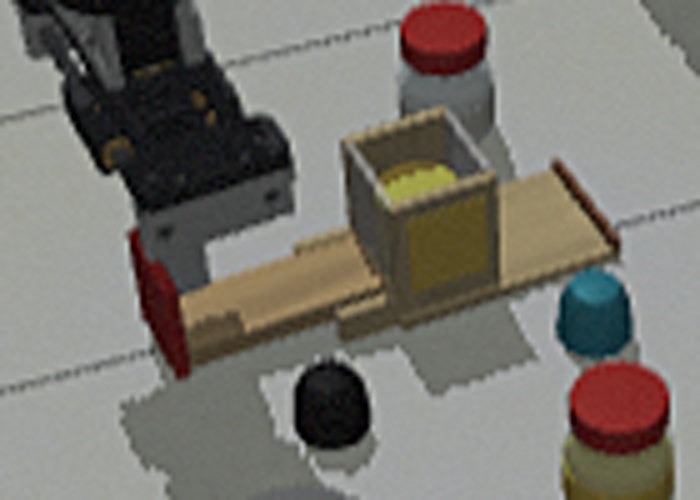

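The force step to 14 N marks the stop, and the yellow stack at crop (415,185) has dropped in the tube. I'll let the slide follow the fingers home, then lift.

move_arm([
  [[0.1,0.01,0,0,0,0,1],[0.2,0.02,0,0,0,0,1],[0.3,0.03,0,0,0,0,1],[0.4,0.04,0,0,0,0,1],[0.5,0.05,0,0,0,0,1]],
])

```text
clock: 11.43
eef_pos: [0.5091, 0.199, 0.0381]
tcp_rot: [-3.137, -0.147, -0.0]
ft_force: [1.0, -0.2, 0.2]
finger_gap: 0.0003
finger_force: 0.3
```

move_arm([
  [[0.1,0.01,0,0,0,0,1],[0.2,0.02,0,0,0,0,1],[0.25,0.02,0,0,0,0,1],[0.25,0.02,0,0,0,0,1],[0.25,0.02,0,0,0,0,1]],
])

```text
clock: 11.85
eef_pos: [0.5328, 0.2006, 0.037]
tcp_rot: [3.138, 0.147, -0.002]
ft_force: [-0.3, 0.5, 0.2]
finger_gap: 0.0006
finger_force: 0.0
```

move_arm([
  [[0,0,0.3,0,0,0,1],[0,0,0.7,0,0,0,1],[0,0,1,0,0,0,0.8],[0,0,1,0,0,0,-0.2]],
])

```text
clock: 12.18
eef_pos: [0.5365, 0.2018, 0.1459]
tcp_rot: [-3.135, -0.148, -0.021]
ft_force: [0.8, 0.4, 1.9]
finger_gap: 0.0102
finger_force: 0.0
```

```bash
python3 - <<'E'
from h import *
s=bot.get_state(); print(s['eef_pos'],s['tcp_rot'],s['finger_gap'])
im,de=bot.snapshot('side'); np.savez('pics/s6.npz',im=im,de=de)
p,d,X=cloud('side',de); M=masks(im)['yel']
t=cv2.cvtColor(im,cv2.COLOR_RGB2HSV)
save('s6',cv2.resize(im[90:190,240:380],None,fx=5,fy=5,interpolation=cv2.INTER_CUBIC))
blob('side',im,de,M,(300,100,350,150),.022,'cnt')
blob('side',im,de,masks(im)['red'],(262,122,286,158),.062,'han')
it,dt=bot.snapshot('top'); blob('top',it,dt,masks(it)['yel'],(195,135,240,175),.022,'cnt')
E
```

```text
[0.5365423  0.20177237 0.14590239] [-3.13502843 -0.14761993 -0.02113579] 0.010160385202797616
side cnt 9 mean [0.6418 0.1897] circ [0.642  0.1902] 0.0209 rect [0.6419 0.1906] [0.0408 0.0093] 11.8 z 0.0214
side han 47 mean [0.511  0.1939] circ [0.5088 0.192 ] 0.0306 rect [0.512 0.192] [0.0095 0.061 ] 0.0 z 0.0666
top cnt 259 mean [0.643  0.2096] circ [0.6413 0.2098] 0.0219 rect [0.6437 0.2102] [0.0338 0.0428] 0.3 z 0.0225
```

View pics/s6.png

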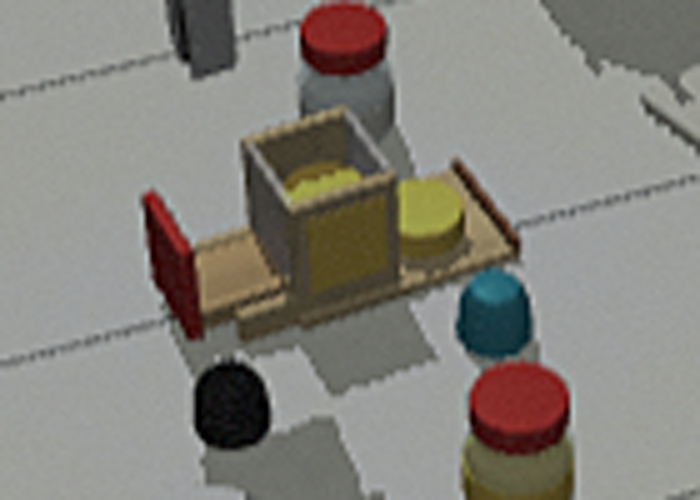

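The yellow counter lies flat on the ledge at crop (430,220) and the slide is home. The counter is at about (0.640, 0.2095), so I'll move over it with a part-open jaw.

move_arm([
  [[0.3,0.02,0,0,0,0,-0.36],[0.6,0.05,0,0,0,0,-0.36],[0.9,0.07,0,0,0,0,-0.36],[1,0.08,0,0,0,0,-0.36],[1,0.08,0,0,0,0,-0.36]],
])

```text
clock: 12.7
eef_pos: [0.6332, 0.208, 0.1334]
tcp_rot: [3.137, 0.146, -0.009]
ft_force: [-1.3, -0.9, -0.1]
finger_gap: 0.0515
finger_force: 0.0
```

move_arm([
  [[0,0,0,0,0,0,-0.36],[0,0,0,0,0,0,-0.36],[0,0,0,0,0,0,-0.36],[0,0,0,0,0,0,-0.36]],
])

```text
clock: 13.03
eef_pos: [0.6321, 0.2087, 0.1377]
tcp_rot: [3.138, 0.148, -0.0]
ft_force: [-0.0, 0.5, 0.0]
finger_gap: 0.0639
finger_force: 0.0
```

move_arm([
  [[0.09,0.01,-0.2,0,0,0,-0.36],[0.09,0.01,-0.5,0,0,0,-0.36],[0.09,0.01,-0.8,0,0,0,-0.36],[0.09,0.01,-0.95,0,0,0,-0.36],[0.09,0.01,-0.95,0,0,0,-0.36]],
])

```text
clock: 13.45
eef_pos: [0.6381, 0.2088, 0.0371]
tcp_rot: [3.136, 0.148, -0.015]
ft_force: [-1.3, -0.6, -0.8]
finger_gap: 0.0643
finger_force: 0.0
```

move_arm([
  [[0,0,-0.1,0,0,0,-0.36],[0,0,-0.2,0,0,0,-0.36],[0,0,-0.28,0,0,0,-0.36],[0,0,-0.32,0,0,0,-0.36],[0,0,-0.32,0,0,0,-0.36]],
])

```text
clock: 13.87
eef_pos: [0.6415, 0.2095, 0.0096]
tcp_rot: [3.138, 0.147, -0.002]
ft_force: [-0.2, 0.6, 0.1]
finger_gap: 0.0637
finger_force: 0.0
```

move_arm([
  [[0,0,0,0,0,0,-0.36],[0,0,0,0,0,0,-0.36],[0,0,0,0,0,0,-0.36]],
])

```text
clock: 14.12
eef_pos: [0.6427, 0.2097, 0.0114]
tcp_rot: [-3.138, -0.147, -0.002]
ft_force: [-0.9, -0.2, 0.2]
finger_gap: 0.0638
finger_force: 0.0
```

move_arm([
  [[0,0,-0.02,0,0,0,-0.1],[0,0,-0.02,0,0,0,0.2],[0,0,-0.02,0,0,0,0.3],[0,0,-0.02,0,0,0,0.3],[0,0,-0.02,0,0,0,0.3]],
], force=10)

```text
clock: 14.53
eef_pos: [0.6421, 0.2096, 0.0085]
tcp_rot: [3.138, 0.147, -0.0]
ft_force: [-0.5, -0.1, 0.5]
finger_gap: 0.0435
finger_force: 10.0
```

move_arm([
  [[0,0,0,0,0,0,0.4],[0,0,0,0,0,0,0.4],[0,0,0.1,0,0,0,0.4],[0,0,0.2,0,0,0,0.4],[0,0,0.2,0,0,0,0.4]],
])

```text
clock: 14.95
eef_pos: [0.644, 0.2101, 0.0323]
tcp_rot: [-3.137, -0.147, -0.008]
ft_force: [-0.1, 0.2, 0.9]
finger_gap: 0.0436
finger_force: 10.0
```

```bash
python3 - <<'E'
from h import *
im,de=bot.snapshot('side'); s=bot.get_state(); print(s['eef_pos'],s['finger_gap'],s['finger_force'])
save('s7',cv2.resize(im[80:180,260:400],None,fx=5,fy=5,interpolation=cv2.INTER_CUBIC))
E
```

```text
[0.64368132 0.21001683 0.03143254] 0.04418617831553687 9.999963194131851
```

View pics/s7.png

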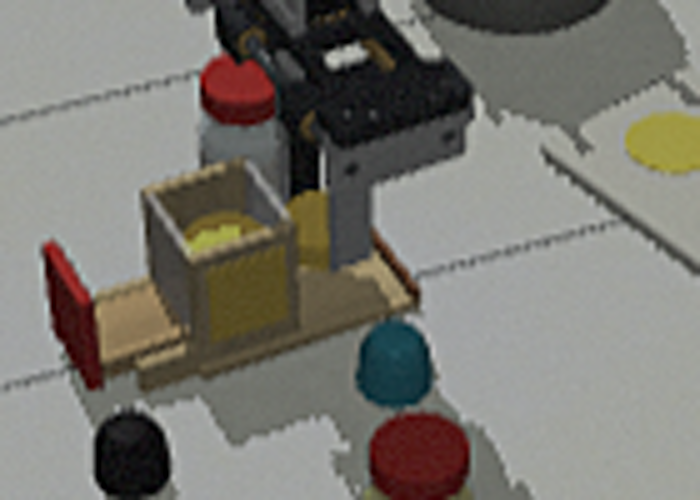

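The counter is in the grip at crop (310,225) and off the ledge. My ten views are used up, so I'll check its tilt numerically from depth after lifting clear.

move_arm([
  [[0,0,0.2,0,0,0,0.4],[0,0,0.5,0,0,0,0.4],[0,0,0.8,0,0,0,0.4],[0,0,1,0,0,0,0.4],[0,0,1,0,0,0,0.4]],
])

```text
clock: 15.42
eef_pos: [0.6451, 0.2104, 0.1357]
tcp_rot: [-3.136, -0.147, -0.018]
ft_force: [0.5, 0.5, 1.5]
finger_gap: 0.0436
finger_force: 10.0
```

move_arm([
  [[-0.2,-0.25,0,0,0,0,0.4],[-0.45,-0.5,0,0,0,0,0.4],[-0.7,-0.75,0,0,0,0,0.4],[-0.9,-1,0,0,0,0,0.4],[-0.9,-1,0,0,0,0,0.4]],
])

```text
clock: 15.83
eef_pos: [0.5475, 0.106, 0.1262]
tcp_rot: [3.136, 0.142, -0.01]
ft_force: [-0.4, 1.4, 0.1]
finger_gap: 0.0437
finger_force: 10.0
```

```bash
cat >> h.py <<'E'
def yelcloud(n):
    im,de=bot.snapshot(n); s=bot.get_state(); t=s['eef_pos']; p,d,X=cloud(n,de)
    h=cv2.cvtColor(im,cv2.COLOR_RGB2HSV); m=(h[...,0]>18)&(h[...,0]<36)&(h[...,1]>120)&(h[...,2]>15)
    m&=(np.linalg.norm(X-t,axis=-1)<.05)&(de>0); P=X[m]; print(n,len(P),'tcp',t.round(4),s['finger_gap'])
    if len(P)<20: return
    print(' rel min',(P-t).min(0).round(4),'max',(P-t).max(0).round(4))
    # height profile along x
    for a in np.arange(-.03,.03,.006):
        k=(P[:,0]-t[0]>=a)&(P[:,0]-t[0]<a+.006)
        if k.any(): print('  x',round(a,3),k.sum(),'z',(P[k,2]-t[2]).min().round(4),(P[k,2]-t[2]).max().round(4))
E
python3 - <<'E'
from h import *
yelcloud('side'); yelcloud('top')
E
```

```text
side 153 tcp [0.5497 0.1079 0.1268] 0.04355032910420734
 rel min [-0.0236 -0.0234 -0.    ] max [0.0006 0.0181 0.018 ]
  x -0.024 37 z 0.0003 0.017
  x -0.018 42 z -0.0 0.0173
  x -0.012 49 z 0.0002 0.018
  x -0.006 23 z 0.013 0.0177
  x -0.0 2 z 0.0131 0.0177
top 0 tcp [0.5511 0.109  0.1273] 0.04330701805602632
```

The counter is held level, with its top flat to within about 1 mm over 24 mm, and its centre is about 2 mm behind the TCP. Now to the stand.

move_arm([
  [[-0.2,-0.25,0,0,0,0,0.4],[-0.45,-0.5,0,0,0,0,0.4],[-0.7,-0.75,0,0,0,0,0.4],[-0.84,-0.89,0,0,0,0,0.4],[-0.84,-0.89,0,0,0,0,0.4]],
])

```text
clock: 16.35
eef_pos: [0.4669, 0.0194, 0.1281]
tcp_rot: [3.138, 0.144, -0.002]
ft_force: [0.7, -0.1, 0.1]
finger_gap: 0.0436
finger_force: 10.0
```

move_arm([
  [[0,0,-0.2,0,0,0,0.4],[0,0,-0.45,0,0,0,0.4],[0,0,-0.7,0,0,0,0.4],[0,0,-0.8,0,0,0,0.4],[0,0,-0.8,0,0,0,0.4]],
])

```text
clock: 16.77
eef_pos: [0.4666, 0.0217, 0.0452]
tcp_rot: [-3.137, -0.149, 0.01]
ft_force: [-0.4, 0.8, -1.3]
finger_gap: 0.0437
finger_force: 10.0
```

move_arm([
  [[0,0,0,0,0,0,0.4],[0,0,0,0,0,0,0.4],[0,0,0,0,0,0,0.4],[0,0,0,0,0,0,0.4],[0,0,0,0,0,0,0.4]],
])

```text
clock: 17.18
eef_pos: [0.469, 0.0206, 0.0497]
tcp_rot: [3.138, 0.147, 0.004]
ft_force: [0.6, -0.3, 0.3]
finger_gap: 0.0434
finger_force: 10.0
```

```bash
python3 - <<'E'
from h import *
yelcloud('side')
E
```

```text
side 95 tcp [0.4687 0.0206 0.0494] 0.04379072439602609
 rel min [-0.0208 -0.021   0.0022] max [-0.0039  0.0185  0.0188]
  x -0.024 14 z 0.0047 0.0184
  x -0.018 44 z 0.0022 0.0188
  x -0.012 33 z 0.0043 0.0183
  x -0.006 4 z 0.004 0.0162
```

move_arm([
  [[-0.01,0,-0.04,0,0,0,0.4],[-0.01,0,-0.08,0,0,0,0.4],[-0.01,0,-0.12,0,0,0,0.4],[-0.01,0,-0.14,0,0,0,0.4],[-0.01,0,-0.14,0,0,0,0.4]],
])

```text
clock: 17.65
eef_pos: [0.4663, 0.0206, 0.0335]
tcp_rot: [-3.138, -0.147, 0.003]
ft_force: [0.0, 0.4, 0.0]
finger_gap: 0.0442
finger_force: 10.0
```

move_arm([
  [[0,0,-0.01,0,0,0,0.4],[0,0,-0.02,0,0,0,0.4],[0,0,-0.02,0,0,0,0.4],[0,0,-0.02,0,0,0,0.4]],
])

```text
clock: 17.98
eef_pos: [0.4672, 0.0206, 0.0326]
tcp_rot: [3.138, 0.147, 0.0]
ft_force: [-0.2, 0.2, 0.5]
finger_gap: 0.0436
finger_force: 10.0
```

move_arm([
  [[0,0,-0.01,0,0,0,0.4],[0,0,-0.01,0,0,0,0.4],[0,0,-0.01,0,0,0,0.4]],
])

```text
clock: 18.23
eef_pos: [0.4673, 0.0206, 0.0324]
tcp_rot: [3.138, 0.147, 0.001]
ft_force: [-1.6, 0.8, 5.9]
finger_gap: 0.0436
finger_force: 10.0
```

move_arm([
  [[0,0,0,0,0,0,0.4],[0,0,0,0,0,0,-0.1],[0,0,0,0,0,0,-0.4],[0,0,0,0,0,0,-0.4],[0,0,0,0,0,0,-0.4]],
])

```text
clock: 18.65
eef_pos: [0.4669, 0.0206, 0.0311]
tcp_rot: [3.138, 0.147, -0.001]
ft_force: [0.6, 0.9, -0.1]
finger_gap: 0.0649
finger_force: 0.0
```

move_arm([
  [[0,0,0,0,0,0,-0.4],[0,0,0.1,0,0,0,-0.4],[0,0,0.4,0,0,0,-0.4],[0,0,0.8,0,0,0,-0.4],[0,0,1,0,0,0,-0.4]],
])

```text
clock: 19.07
eef_pos: [0.4688, 0.0205, 0.1364]
tcp_rot: [3.137, 0.147, 0.009]
ft_force: [0.8, -0.1, 0.3]
finger_gap: 0.0659
finger_force: 0.0
```

move_arm([
  [[-0.3,-0.3,0.2,0,0,0,-0.4],[-0.6,-0.6,0.4,0,0,0,-0.4],[-0.8,-1,0.6,0,0,0,-0.4],[-0.8,-1,0.6,0,0,0,-0.4]],
])

```text
clock: 19.4
eef_pos: [0.3862, -0.082, 0.1952]
tcp_rot: [3.134, 0.144, 0.007]
ft_force: [0.6, 0.1, 0.0]
finger_gap: 0.0657
finger_force: 0.0
```

move_arm([
  [[-0.3,-0.3,0,0,0,0,-0.4],[-0.4,-0.6,0,0,0,0,-0.4],[-0.5,-1,0,0,0,0,-0.4],[-0.5,-1,0,0,0,0,-0.4],[-0.5,-1,0,0,0,0,-0.4]],
])

```text
clock: 19.82
eef_pos: [0.3363, -0.1812, 0.1922]
tcp_rot: [3.138, 0.138, 0.001]
ft_force: [-0.2, -0.1, 0.6]
finger_gap: 0.0657
finger_force: 0.0
```

```bash
python3 - <<'E'
from h import *
print(bot.get_state()['clock'],bot.get_state()['eef_pos'])
for n in('top','side'):
    im,de=bot.snapshot(n); p,d,X=cloud(n,de); M=masks(im); f=np.ones(M['yel'].shape,bool)
    B=dict(top=(270,205,340,275),side=(245,170,315,230))[n]
    blob(n,im,de,M['yel'],B,.046,'counter')
    if n=='top':
        blob(n,im,de,M['yel'],(200,168,232,196),.052,'tube')
        blob(n,im,de,M['yel'],(195,135,240,168),.022,'ledge')
        blob(n,im,de,M['red'],(265,135,345,200),.065,'potY')
        blob(n,im,de,M['red'],(155,145,188,175),.065,'potW')
        blob(n,im,de,M['red'],(200,210,236,226),.065,'han')
        blob(n,im,de,M['blue'],(243,145,265,168),.025,'cap')
        blob(n,im,de,M['black'],(246,207,268,230),.025,'dark')
E
```

```text
19.8167 [ 0.33631015 -0.1811605   0.19216925]
top counter 307 mean [0.4664 0.0203] circ [0.4665 0.0204] 0.0212 rect [0.4667 0.0207] [0.0401 0.0403] 0.4 z 0.0465
top tube 247 mean [0.5904 0.2022] circ [0.5907 0.2047] 0.0216 rect [0.5903 0.2043] [0.041  0.0362] 8.8 z 0.0526
ledge top none 0
top potY 329 mean [0.62   0.0296] circ [0.62   0.0295] 0.0219 rect [0.62  0.029] [0.0405 0.0422] 0.4 z 0.0655
top potW 316 mean [0.6363 0.3072] circ [0.6363 0.3073] 0.022 rect [0.6357 0.3078] [0.0411 0.0419] 0.2 z 0.0653
top han 81 mean [0.5099 0.1966] circ [0.5101 0.1971] 0.0236 rect [0.5099 0.1971] [0.0071 0.0467] 5.3 z 0.0654
top cap 118 mean [0.6509 0.1345] circ [0.6514 0.1352] 0.0142 rect [0.6503 0.1351] [0.0239 0.0267] 46.2 z 0.0319
top dark 187 mean [0.5122 0.1198] circ [0.5122 0.1198] 0.0171 rect [0.5123 0.12  ] [0.0305 0.0328] 0.5 z 0.0308
side counter 32 mean [ 4.622e-01 -4.000e-04] circ [0.4653 0.013 ] 0.0237 rect [0.4637 0.0082] [0.0367 0.0397] 68.4 z 0.0388
```

The counter is centred on the stand to within 1 mm and flat (top at z 46 mm). The slide is home, two counters remain in the tube, and the bystanders I measured haven't moved.

```bash
python3 -c "
from workcell import bot
print(bot.close_job())"
```

```text
the job is handed in; nothing more can be done
None
```

The job is handed in at about 20 s: the yellow pot stands upright on free table, one yellow counter was drawn and lies flat on the white spot within 1 mm of centre, and the yellow slide is home; pot_white, cap_blue and cap_dark measured unmoved, while the turquoise magazine side, which I stayed clear of, was not re-measured.

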